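# Sort three closed solder tins by heft

## Task

The three identical tins on the bench hold solder reels: one full, one half used and one empty, which can only be told by their weight. Set the tin with the full reel (the heaviest) upright inside the square tray and the tin with the empty reel (the lightest) upright inside the round tray; the half-used one must end upright where it stood at the start. Set the tins down rather than dropping or knocking them, and leave the bottle, tape roll and screwdriver alone.

Things in the scene. Friction and masses are not known exactly. Their poses are not given: they have to be found in the camera images.
- tin_1: One of three outwardly identical closed metal tins, 56 x 56 mm, 56 mm tall plus a 3 mm raised panel on the fixed lid. An unseen reel inside may shift 2 mm; which tin holds which reel differs at every start. The tins weigh about 0.17, 0.39 and 0.61 kg, within 10 percent. Origin: centre of the underside; z up, x and y along its sides.
- tin_2: One of three outwardly identical closed metal tins, 56 x 56 mm, 56 mm tall plus a 3 mm raised panel on the fixed lid. An unseen reel inside may shift 2 mm; which tin holds which reel differs at every start. The tins weigh about 0.17, 0.39 and 0.61 kg, within 10 percent. Origin: centre of the underside; z up, x and y along its sides.
- tin_3: One of three outwardly identical closed metal tins, 56 x 56 mm, 56 mm tall plus a 3 mm raised panel on the fixed lid. An unseen reel inside may shift 2 mm; which tin holds which reel differs at every start. The tins weigh about 0.17, 0.39 and 0.61 kg, within 10 percent. Origin: centre of the underside; z up, x and y along its sides.
- square_tray: Low square blue tray fixed to the bench, 150 x 150 mm outside, walls 20 mm high and 4 mm thick, inner floor about 5 mm above the bench. Origin: centre of the underside; x and y along its sides.
- round_tray: Low round blue tray fixed to the bench, about 158 mm in diameter, rim 20 mm high and 4 mm thick, inner floor 4 mm above the bench. Origin: centre of the underside.
- glue_bottle: Bystander: white bottle with a red cap, 40 mm in diameter, 110 mm tall. Origin: centre of the underside.
- tape_roll: Bystander: yellow tape roll lying flat, 100 mm outside diameter, 76 mm inside, 25 mm high. Origin: centre of the underside.
- screwdriver: Bystander: screwdriver 140 mm long lying on the bench along its x axis, handle to -x.
Not all that is in view belongs to the job. Leave any black look-alike of the square_tray alone.

How it is judged:
By the outcome, as a careful person would: the job done as asked, in the order asked, and still so for the second after the job is handed in, with the robot touching nothing.
It also fails if it takes over 72 s, if anything falls off the work surface, if the arm or the gripper's body presses on something with over 40 N, if the wrist force passes 120 N, or if a joint passes its speed limit or range.

## Robot

A 6-joint arm with a two-finger parallel gripper is mounted at the origin on the work surface. World frame = base frame: x ahead of the robot, y to its left, z up, the work surface at z = 0. Lengths are in mm, angles in rad, forces in N, time in s.
With the tool pointing down it reaches from about 250 to 725 mm from the base axis. Payload 9.7 kg.
Tool frame: the origin (TCP) lies on the centre line of the jaws, within the pads' length; the fingertips stand manip.tcp_to_tips ahead of it and the grasp point (between the pads) lies 3 mm ahead of it (manip.tcp_to_tips is the distance from the TCP to the fingertips, in mm); z points along the fingers, y is the line along which they close (so a half turn about z gives the same grasp; the last joint's range is limited). The gripper opens to 85 mm and grips with 20 to 120 N. Pads are 22 mm wide; open, the fingers measure 114 mm over their backs; the gripper's body (76 mm by 85 mm) begins 54 mm behind the grasp point. The pads swing forward as they close: fully open they stand 13 mm farther back than shut.
Start: joints at [-1.183, 0.087, 0.176, 1.66, 0, 1.571], TCP at [207.981, -509.157, 253.284] pointing down, gripper open.
Joint ranges: [-3.13, 3.13], [-0.85, 1.81], [-1.15, 1.24], [-2.2, 2.28], [-1.44, 1.52], [-3.14, 3.14]. Speed limits (rad/s): [2.22, 2.22, 2.57, 3.14, 3.14, 3.14].

## Interface

Orientations are given as a 3x3 rotation matrix whose columns are the frame's x, y, z axes.
In Python, from plant import manip, capture, finish_job gives the robot as it stands.
- The arm moves only by the shell command python3 -m crank 'ROWS' [FORCE]. ROWS is JSON, one flat list of numbers, 7 for each row, row after row: the opening, from 0 (shut) to 1 (fully open), then the shift along the tool's x, y, z in m, then the turn, a rotation vector about the tool's x, y, z in rad. A call has 1 to 10 rows; each row shifts and turns the commanded pose from where the row before left it, along the tool's axes as they then stand; what a row does not reach is not made up. A row lasts 1/10 s, in which the tool goes at most 50 mm and 8.59 degrees, less where a joint would pass 70% of its speed; a pose out of reach is approached as far as the arm can. A call with a gripper value outside its range is refused whole. The fingers move at their own pace and stop on an object; FORCE is the grip in N (left out, the last holds). Time passes only in rows, so rows that do not move let the fingers close. It gives the time, the measured TCP pose, the force, the opening and the grip force at its end, in the units of the state.
- manip.read_state(): the state, without advancing time (a new reading comes with each control period).
- capture(name): name is "scene" or "top" or "wrist"; returns a dict with "image" (384x512x3 uint8, red, green, blue), "K" (3x3 intrinsics, pixels), "R" (3x3) and "t" (3): a world point X has camera coordinates R X + t; the wrist camera has in their place "tool_from_camera" (4x4, takes a point from camera to tool coordinates, whose origin is the TCP and whose axes are the flange's). Camera axes: x right, y down, z forward; pixel columns grow to the right and rows downward; lengths in mm; the calibration is good to about 2 mm. A picture is of the moment at which its call begins: read the wrist's pose just before it. There is no depth.
- finish_job(): hands the job in; it is judged then, once.
The state is a dict: "time": time; "qpos": joint angles; "qd": joint speeds; "joint_efforts": joint torques, N m; "ee_pos": TCP position; "orientation": TCP orientation; "wrist_force": force on the tool from outside, world axes, zero at the start; "wrist_torque": the same for the moment, N m; "gripper_width": finger opening in mm; "gripper_force": force on a finger pad.
Only numpy, scipy, OpenCV 4.12 (cv2) and the standard library are available. Lean on these libraries where they do the work, as an engineer would, in place of code of your own. Each camera call takes 0.05 s, during which the arm holds its last target. There are 200 camera calls.

## Working session

There is one attempt and no reset: what is moved stays moved. The work goes in short steps, Python scripts to look and compute and a shell command to move; the robot and the scene stay as the last step left them, time stands still between calls to the robot, and variables do not carry over. Pictures are saved under pics/ and viewed, at most 10 in all, crops included, and the job is handed in when it is done.

```bash
ls; mkdir -p pics; python3 - <<'E'
from plant import manip,capture
import cv2,numpy as np
np.set_printoptions(precision=4,suppress=True)
for n in("scene","top"):
    c=capture(n); cv2.imwrite(f"pics/{n}0.png",c["image"][:,:,::-1]); np.savez(f"{n}0.npz",**c); print(n,c["K"].tolist(),-c["R"].T@c["t"],c["R"].tolist())
s=manip.read_state();print(s["time"],s["ee_pos"],s["orientation"],s["wrist_force"],s["gripper_width"],manip.tcp_to_tips)
E
```

```text
pics
scene [[371.3113872214811, 0.0, 256.85500336860565], [0.0, 371.3113872214811, 190.77976445838667], [0.0, 0.0, 1.0]] [993.4258 394.997  727.3092] [[-0.6533223142090281, 0.7569058399892524, 0.016232780006027916], [0.5586579369538958, 0.4964538874822347, -0.6644056344449477], [-0.5109513315717819, -0.42500245527989683, -0.7471958577047135]]
top [[421.6398470158474, 0.0, 255.88560610857706], [0.0, 421.6398470158474, 193.1922496375748], [0.0, 0.0, 1.0]] [ 329.0021   -3.6508 1065.0229] [[0.021355650262965972, -0.9997446250966012, 0.007390588089062827], [-0.9820687789402601, -0.022361887295092794, -0.18719203889959724], [0.18730950224863835, -0.0032604581055250335, -0.9822955358650011]]
0.1 [ 207.9238 -508.9937  252.6396] [[ 0.9257  0.3781 -0.0004]
 [ 0.3781 -0.9257  0.0011]
 [ 0.     -0.0012 -1.    ]] [-0.6191 -1.5892  0.1244] 85.268791411844 22.0
```

View pics/top0.png

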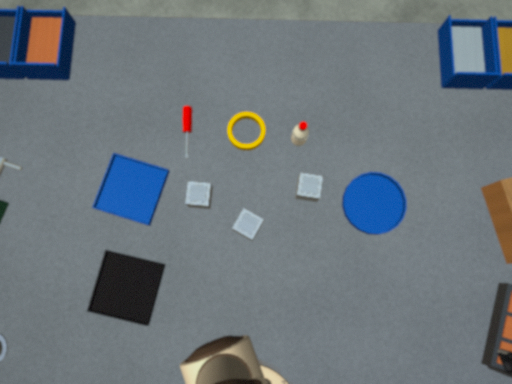

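View pics/scene0.png

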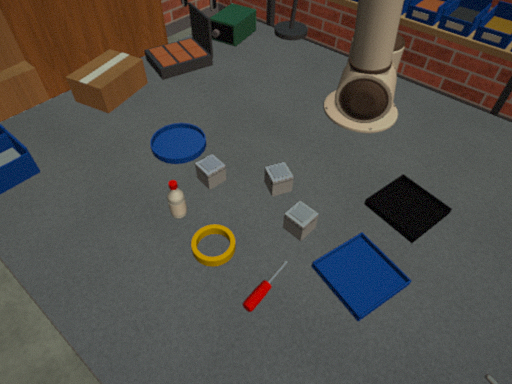

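Top view: the tins are at (198,194), (248,223) and (310,186), the blue square tray at (131,189) and the round tray at (374,203). Bystanders are the bottle (302,130), tape (246,130) and screwdriver (187,120). Possible mix-ups: the black tray (127,287) and blue bins (40,45) and (480,50) for the square tray, and the light bin insert (468,48) for a tin. I choose the three grey squares and the blue trays.

```bash
cat > h.py <<'E'
import numpy as np,cv2
def ray(c,px,z):
    d=c["R"].T@np.linalg.inv(c["K"])@np.array([px[0],px[1],1.]); o=-c["R"].T@c["t"]
    return (o+d*(z-o[2])/d[2])[:2]
def rect(c,m,z):
    cs,_=cv2.findContours(m.astype(np.uint8),cv2.RETR_EXTERNAL,cv2.CHAIN_APPROX_NONE); out=[]
    for k in cs:
        if cv2.contourArea(k)<150: continue
        p=np.array([ray(c,q[0],z) for q in k],np.float32)
        (x,y),(w,h),a=cv2.minAreaRect(p); mo=cv2.moments(p.reshape(-1,1,2))
        out.append((np.round(k.reshape(-1,2).mean(0)),round(x,1),round(y,1),round(w,1),round(h,1),round(a,1),round(mo["m10"]/mo["m00"],1),round(mo["m01"]/mo["m00"],1)))
    return out
E
python3 - <<'E'
import numpy as np,cv2
from h import *
for n in("top","scene"):
    c=np.load(n+"0.npz"); im=c["image"]; hsv=cv2.cvtColor(im,cv2.COLOR_RGB2HSV); H,S,V=[hsv[:,:,i].astype(int) for i in range(3)]
    print(n)
    for nm,m,z in(("tin",(V>(150 if n=="top" else 140))&(S<50),58),("blue",(H>100)&(H<125)&(S>120)&(V>60),20),("yel",(H>20)&(H<32)&(S>150)&(V>120),25),("red",((H<6)|(H>174))&(S>180)&(V>120),20)):
        for r in rect(c,m,z):
            if abs(r[2])<420 and 200<r[1]<650: print(nm,*r)
im=cv2.cvtColor(np.load("top0.npz")["image"],cv2.COLOR_RGB2BGR)[95:255,80:420]
cv2.imwrite("pics/crop.png",cv2.resize(im,None,fx=2.3,fy=2.3))
E
```

```text
top
tin [247. 223.] 447.8 11.9 58.0 57.8 61.5 447.7 11.8
tin [197. 193.] 519.1 135.4 58.2 57.6 86.5 519.1 135.1
tin [310. 185.] 545.0 -138.0 57.8 57.5 82.3 545.1 -138.1
blue [374. 203.] 512.3 -304.9 155.7 161.7 1.3 511.7 -305.2
blue [131. 189.] 534.0 309.1 152.6 150.1 74.1 534.0 309.1
scene
blue [361. 276.] 539.8 310.4 153.1 157.3 74.0 536.8 311.6
blue [178. 143.] 518.5 -299.8 173.6 158.5 42.0 516.8 -299.7
```

View pics/crop.png

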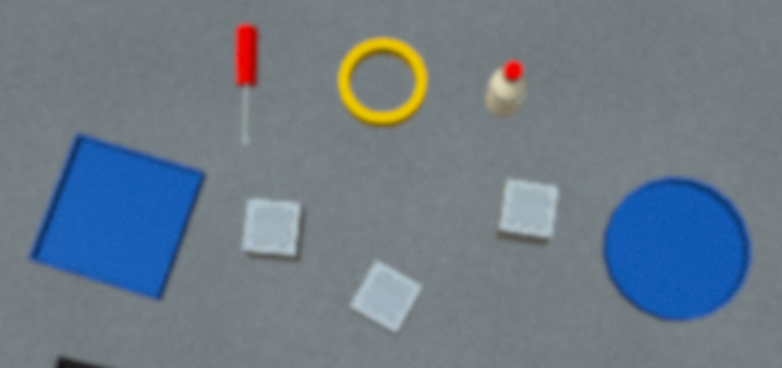

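The close crop confirms three grey tins: A≈(519,135), B≈(448,12) and C≈(545,-138). Square tray is at (534,309), round tray at (512,-305). Next, a helper that works out the move rows.

```bash
cat > go.py <<'E'
# go.py x y z yawdeg(of tool y, mod 180) n -> constant row (m, rad) to be repeated n times
import sys,numpy as np
from scipy.spatial.transform import Rotation as Ro
from plant import manip
s=manip.read_state(); R=np.array(s["orientation"]); p=np.array(s["ee_pos"])
print("t",round(s["time"],2),"p",p.round(1),"F",np.round(s["wrist_force"],2),"w",round(s["gripper_width"],1),"g",round(s["gripper_force"],1),"q6",round(s["qpos"][5],2),"tilt",R[:,2].round(4))
if len(sys.argv)>1:
    x,y,z,a=map(float,sys.argv[1:5]); n=int(sys.argv[5])
    cur=np.degrees(np.arctan2(R[1,1],R[0,1])); print("yaw",cur.round(1))
    a=cur+(a-cur+90)%180-90; a=np.radians(a)
    yv=np.array([np.cos(a),np.sin(a),0]);zv=np.array([0,0,-1.]);T=np.c_[np.cross(yv,zv),yv,zv]
    w=Ro.from_matrix(R.T@T).as_rotvec()/n; Q=Ro.from_rotvec(w).as_matrix()
    M=sum(np.linalg.matrix_power(Q,i) for i in range(n))
    v=np.linalg.solve(M,R.T@(np.array([x,y,z])-p))/1000
    print("row",v.round(4),w.round(4),"norm",np.linalg.norm(v).round(3))
E
python3 go.py 545 -138 140 82.3 10
```

```text
t 0.1 p [ 207.9 -509.   252.6] F [-0.62 -1.59  0.12] w 85.3 g 0.0 q6 1.57 tilt [-4.0e-04  1.1e-03 -1.0e+00]
yaw -67.8
row [ 0.0394 -0.0319  0.0113] [-0.0001  0.      0.0522] norm 0.052
```

```bash
python3 -m crank '[1,0.036,-0.028,0.010,0,0,0.05, 1,0.036,-0.028,0.010,0,0,0.05, 1,0.036,-0.028,0.010,0,0,0.05, 1,0.036,-0.028,0.010,0,0,0.05, 1,0.036,-0.028,0.010,0,0,0.05, 1,0.036,-0.028,0.010,0,0,0.05, 1,0.036,-0.028,0.010,0,0,0.05, 1,0.036,-0.028,0.010,0,0,0.05, 1,0.036,-0.028,0.010,0,0,0.05, 1,0,0,0,0,0,0]' 60
python3 go.py 545 -138 140 82.3 5
```

```text
time: 1.1
ee_pos: [479.3, -200.3, 161.0]
orientation: [[0.998, -0.059, -0.002], [-0.059, -0.998, 0.002], [-0.002, -0.002, -1.0]]
wrist_force: [-0.4, -0.6, 0.4]
gripper_width: 85.3
gripper_force: 0.0
t 1.1 p [ 479.3 -200.3  161. ] F [-0.35 -0.6   0.41] w 85.3 g 0.0 q6 2.8 tilt [-0.0019  0.0018 -1.    ]
yaw -93.4
row [ 0.012  -0.0136  0.0042] [-0.0003  0.0004  0.015 ] norm 0.019
```

```bash
python3 -m crank '[1,0.012,-0.0136,0.0042,0,0,0.015, 1,0.012,-0.0136,0.0042,0,0,0.015, 1,0.012,-0.0136,0.0042,0,0,0.015, 1,0.012,-0.0136,0.0042,0,0,0.015, 1,0.012,-0.0136,0.0042,0,0,0.015, 1,0,0,0,0,0,0, 1,0,0,0,0,0,0]' 
python3 - <<'E'
from plant import capture
import cv2
cv2.imwrite("pics/w1.png",capture("wrist")["image"][:,:,::-1])
E
python3 go.py 545 -138 40 82.3 5
```

```text
time: 1.8
ee_pos: [542.4, -141.7, 142.0]
orientation: [[0.991, -0.136, -0.001], [-0.136, -0.991, 0.0], [-0.001, 0.0, -1.0]]
wrist_force: [-0.5, -0.3, -0.1]
gripper_width: 85.2
gripper_force: 0.0
t 1.85 p [ 542.4 -142.   142.3] F [ 0.27 -0.4   0.32] w 85.7 g 0.0 q6 3.02 tilt [-6.e-04 -1.e-04 -1.e+00]
yaw -97.8
row [ 0.0004 -0.0009  0.0205] [ 0.      0.0001 -0.0005] norm 0.02
```

View pics/w1.png

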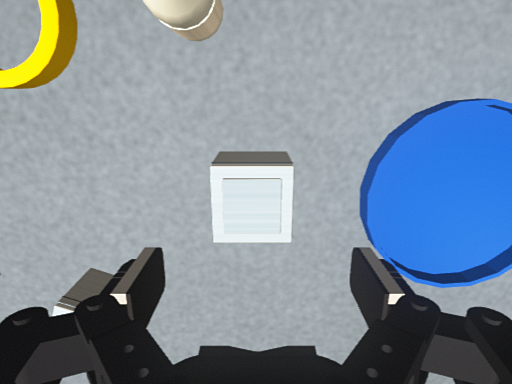

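The wrist view shows tin C square to the jaws, centred at (252,203) with the jaw midline at 257. Descending and gripping.

```bash
python3 -m crank '[1,0.0005,-0.0008,0.0205,0,0,0, 1,0.0005,-0.0008,0.0205,0,0,0, 1,0.0005,-0.0008,0.0205,0,0,0, 1,0.0005,-0.0008,0.0205,0,0,0, 1,0.0005,-0.0008,0.02,0,0,0, 1,0,0,0,0,0,0, 1,0,0,0,0,0,0]'; python3 go.py
python3 -m crank '[0.4,0,0,0,0,0,0, 0.4,0,0,0,0,0,0, 0.4,0,0,0,0,0,0, 0.4,0,0,0,0,0,0, 0.4,0,0,0,0,0,0, 0.4,0,0,0,0,0,0]' 60 >/dev/null;  python3 go.py
```

```text
time: 2.55
ee_pos: [545.6, -138.4, 40.9]
orientation: [[0.991, -0.137, -0.0], [-0.137, -0.991, -0.0], [-0.0, 0.0, -1.0]]
wrist_force: [0.2, 0.7, 0.3]
gripper_width: 85.3
gripper_force: 0.0
t 2.55 p [ 545.6 -138.4   40.9] F [0.23 0.7  0.28] w 85.3 g 0.0 q6 3.03 tilt [-2.e-04 -0.e+00 -1.e+00]
t 3.15 p [ 546.7 -138.3   41.8] F [-1.01 -2.11  7.06] w 55.0 g 66.4 q6 3.03 tilt [ 0.0021 -0.001  -1.    ]
```

```bash
python3 -m crank '[0.4,0,0,-0.005,0,0,0, 0.4,0,0,-0.01,0,0,0, 0.4,0,0,-0.01,0,0,0, 0.4,0,0,-0.01,0,0,0, 0.4,0,0,-0.005,0,0,0, 0.4,0,0,0,0,0,0, 0.4,0,0,0,0,0,0]' >/dev/null;  python3 go.py; for i in 1 2 3; do python3 -m crank '[0.4,0,0,0,0,0,0]'>/dev/null; python3 go.py 512 -305 140 82.3 5; done
```

```text
t 3.85 p [ 545.9 -137.9   80.2] F [ 0.63  0.39 -6.88] w 55.1 g 64.8 q6 3.03 tilt [-1.e-04  0.e+00 -1.e+00]
t 3.95 p [ 545.7 -137.8   79.7] F [-0.26 -0.3  -6.65] w 54.8 g 64.8 q6 3.03 tilt [-9.e-04  2.e-04 -1.e+00]
yaw -97.9
row [-0.0021  0.034  -0.0121] [-0.      0.0002 -0.0006] norm 0.036
t 4.05 p [ 545.7 -137.8   79.8] F [ 0.91  0.2  -5.96] w 55.5 g 64.8 q6 3.03 tilt [-9.e-04  2.e-04 -1.e+00]
yaw -97.9
row [-0.0022  0.034  -0.0121] [-0.      0.0002 -0.0006] norm 0.036
t 4.15 p [ 545.8 -137.8   79.9] F [ 0.3   0.19 -6.5 ] w 55.1 g 64.8 q6 3.03 tilt [-6.e-04  1.e-04 -1.e+00]
yaw -97.9
row [-0.0022  0.034  -0.012 ] [-0.      0.0001 -0.0006] norm 0.036
```

Tin C weighs about 0.66 kg, so it holds the full reel and goes to the square tray. I'll lift clear of tin A, then cross.

```bash
python3 -m crank '[0.4,0,0,-0.015,0,0,0, 0.4,0,0,-0.02,0,0,-0.05, 0.4,0,0,-0.02,0,0,-0.1, 0.4,0,0,-0.015,0,0,-0.05]' >/dev/null;  python3 go.py 534 309 150 -15.9 15
```

```text
t 4.55 p [ 546.4 -138.   152.9] F [-0.13 -0.28 -5.5 ] w 55.4 g 65.5 q6 2.83 tilt [ 2.e-03 -5.e-04 -1.e+00]
yaw -86.2
row [ 0.0182 -0.026   0.0002] [ 0.0001 -0.0001 -0.0818] norm 0.032
```

```bash
python3 -m crank '[0.4,0.018,-0.026,0,0,0,-0.082, 0.4,0.018,-0.026,0,0,0,-0.082, 0.4,0.018,-0.026,0,0,0,-0.082, 0.4,0.018,-0.026,0,0,0,-0.082, 0.4,0.018,-0.026,0,0,0,-0.082, 0.4,0.018,-0.026,0,0,0,-0.082, 0.4,0.018,-0.026,0,0,0,-0.082, 0.4,0.018,-0.026,0,0,0,-0.082, 0.4,0.018,-0.026,0,0,0,-0.082, 0.4,0.018,-0.026,0,0,0,-0.082]' >/dev/null
python3 -m crank '[0.4,0.018,-0.026,0,0,0,-0.082, 0.4,0.018,-0.026,0,0,0,-0.082, 0.4,0.018,-0.026,0,0,0,-0.082, 0.4,0.018,-0.026,0,0,0,-0.082, 0.4,0,0,0,0,0,0, 0.4,0,0,0,0,0,0, 0.4,0,0,0,0,0,0]' >/dev/null;  python3 go.py 534 309 60 -15.9 5
```

```text
t 6.25 p [550.4 280.6 150.9] F [ 0.7  -1.22 -6.31] w 55.2 g 69.0 q6 2.4 tilt [ 6.e-04 -0.e+00 -1.e+00]
yaw -20.7
row [ 0.0043 -0.0049  0.0182] [ 0.0001 -0.     -0.0167] norm 0.019
```

```bash
python3 -m crank '[0.4,0.009,-0.010,0.01,0,0,-0.034, 0.4,0.009,-0.010,0.02,0,0,-0.034, 0.4,0.003,-0.005,0.022,0,0,-0.017, 0.4,0,0,0.022,0,0,0, 0.4,0,0,0.016,0,0,0, 0.4,0,0,0,0,0,0, 0.4,0,0,0,0,0,0]' >/dev/null;  python3 go.py 534 309 46.5 -15.9 5
```

```text
t 6.95 p [533.6 308.8  60.6] F [ 0.59 -1.09 -5.59] w 55.1 g 68.7 q6 2.37 tilt [-1.e-04  0.e+00 -1.e+00]
yaw -15.8
row [0.0001 0.0001 0.0028] [-0.      0.      0.0004] norm 0.003
```

```bash
python3 -m crank '[0.4,0,0,0.003,0,0,0, 0.4,0,0,0.003,0,0,0, 0.4,0,0,0.003,0,0,0, 0.4,0,0,0.002,0,0,0, 0.4,0,0,0.002,0,0,0, 0.4,0,0,0,0,0,0]' >/dev/null;  python3 go.py;  python3 -m crank '[0.4,0,0,0.001,0,0,0, 0.4,0,0,0,0,0,0]'>/dev/null;  python3 go.py; python3 -m crank '[0.4,0,0,0.001,0,0,0, 0.4,0,0,0,0,0,0]'>/dev/null;  python3 go.py
```

```text
t 7.55 p [533.2 308.9  46.9] F [ 0.23  0.37 -6.62] w 55.4 g 68.9 q6 2.37 tilt [-5.e-04 -3.e-04 -1.e+00]
t 7.75 p [533.4 309.1  46.3] F [-0.06  0.18 -5.7 ] w 55.1 g 68.9 q6 2.37 tilt [-0.  0. -1.]
t 7.95 p [533.5 309.1  45.9] F [-2.43 -1.8   0.05] w 55.3 g 69.6 q6 2.37 tilt [ 5.e-04  3.e-04 -1.e+00]
```

Contact felt: the load went to zero. Releasing and rising.

```bash
python3 -m crank '[0.9,0,0,0,0,0,0, 0.9,0,0,0,0,0,0, 0.9,0,0,0,0,0,0, 0.9,0,0,0,0,0,0, 0.9,0,0,0,0,0,0]' >/dev/null;  python3 go.py;  python3 -m crank '[0.9,0,0,-0.01,0,0,0, 0.9,0,0,-0.02,0,0,0, 0.9,0,0,-0.03,0,0,0, 0.9,0,0,-0.035,0,0,0]'>/dev/null;  python3 go.py 519 135 135 86.5 10; python3 go.py 519 135 135 -3.5 8
```

```text
t 8.45 p [533.5 309.1  45.4] F [-0.34  0.75  0.47] w 76.8 g 0.0 q6 2.37 tilt [ 2.e-04  1.e-04 -1.e+00]
t 8.85 p [532.9 308.8 141.2] F [ 0.81  0.37 -1.04] w 76.6 g 0.0 q6 2.37 tilt [-1.1e-03 -7.0e-04 -1.0e+00]
yaw -15.8
row [-0.013   0.0136  0.0006] [-0.000e+00  1.000e-04  1.357e-01] norm 0.019
t 8.85 p [532.9 308.8 141.2] F [ 0.81  0.37 -1.04] w 76.6 g 0.0 q6 2.37 tilt [-1.1e-03 -7.0e-04 -1.0e+00]
yaw -15.8
row [-0.0217  0.0022  0.0008] [-0.0001  0.0001 -0.0267] norm 0.022
```

```bash
python3 -m crank '[1,-0.0217,0.0022,0.0008,0,0,-0.0267, 1,-0.0217,0.0022,0.0008,0,0,-0.0267, 1,-0.0217,0.0022,0.0008,0,0,-0.0267, 1,-0.0217,0.0022,0.0008,0,0,-0.0267, 1,-0.0217,0.0022,0.0008,0,0,-0.0267, 1,-0.0217,0.0022,0.0008,0,0,-0.0267, 1,-0.0217,0.0022,0.0008,0,0,-0.0267, 1,-0.0217,0.0022,0.0008,0,0,-0.0267, 1,0,0,0,0,0,0]'>/dev/null;  python3 go.py 519 135 41 -3.5 5
python3 - <<'E'
from plant import capture
import cv2,numpy as np
w=capture("wrist")["image"];t=capture("top")["image"]
cv2.imwrite("pics/w2.png",np.hstack([cv2.resize(w,(400,300)),cv2.resize(t,(400,300))])[:,:,::-1])
E
```

```text
t 9.75 p [519.5 133.5 134.8] F [-0.32  0.27  0.06] w 85.7 g 0.0 q6 1.89 tilt [ 8.e-04 -3.e-04 -1.e+00]
yaw -3.6
row [ 0.0003 -0.0001  0.0188] [ 0.0002  0.     -0.0004] norm 0.019
```

View pics/w2.png

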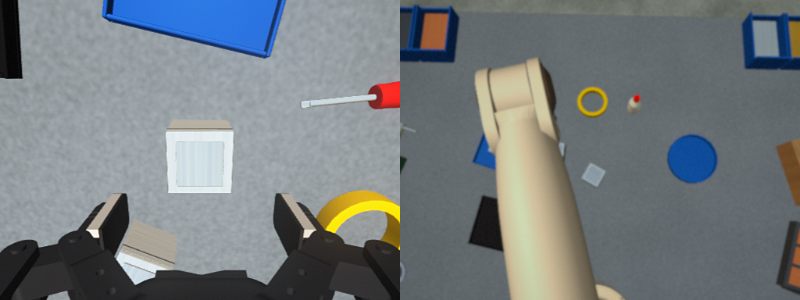

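Left: tin A is square in the jaws at (200,160). Right: the arm hides the square tray. Descend, grip, lift, weigh.

```bash
python3 -m crank '[1,0,0,0.019,0,0,0, 1,0.0005,0,0.019,0,0,0, 1,0.0005,0,0.019,0,0,0, 1,0,0,0.019,0,0,0, 1,0,0,0.018,0,0,0, 1,0,0,0,0,0,0, 1,0,0,0,0,0,0]' >/dev/null; python3 go.py
python3 -m crank '[0.4,0,0,0,0,0,0, 0.4,0,0,0,0,0,0, 0.4,0,0,0,0,0,0, 0.4,0,0,0,0,0,0, 0.4,0,0,0,0,0,0, 0.4,0,0,0,0,0,0]' 60 >/dev/null;  python3 go.py
python3 -m crank '[0.4,0,0,-0.005,0,0,0, 0.4,0,0,-0.01,0,0,0, 0.4,0,0,-0.01,0,0,0, 0.4,0,0,-0.01,0,0,0, 0.4,0,0,-0.005,0,0,0, 0.4,0,0,0,0,0,0, 0.4,0,0,0,0,0,0]' >/dev/null;  python3 go.py; for i in 1 2 3; do python3 -m crank '[0.4,0,0,0,0,0,0]'>/dev/null; python3 go.py; done
```

```text
t 10.55 p [519.4 137.1  40.4] F [ 0.47 -0.53 -0.4 ] w 85.3 g 0.0 q6 1.89 tilt [-2.e-04  1.e-04 -1.e+00]
t 11.15 p [520.1 136.7  41.2] F [-0.99  0.82  6.4 ] w 55.5 g 64.5 q6 1.89 tilt [ 2.e-03  8.e-04 -1.e+00]
t 11.85 p [519.4 136.4  79.8] F [ 0.14 -0.78 -1.51] w 55.3 g 63.6 q6 1.89 tilt [-1.e-04 -0.e+00 -1.e+00]
t 11.95 p [519.2 136.3  79.4] F [-0.35  0.14 -2.18] w 55.5 g 63.6 q6 1.89 tilt [-8.e-04 -2.e-04 -1.e+00]
t 12.05 p [519.2 136.4  79.4] F [-0.24 -0.24 -1.23] w 54.9 g 63.6 q6 1.89 tilt [-8.e-04 -2.e-04 -1.e+00]
t 12.15 p [519.3 136.4  79.5] F [ 0.38  0.56 -1.57] w 55.4 g 63.6 q6 1.89 tilt [-6.e-04 -2.e-04 -1.e+00]
```

Tin A weighs about 0.17 kg, so it is the empty one. By elimination B is half used and already in place. A goes to the round tray.

```bash
python3 -m crank '[0.4,0,0,-0.015,0,0,0, 0.4,0,0,-0.02,0,0,0, 0.4,0,0,-0.02,0,0,0, 0.4,0,0,-0.01,0,0,0]' >/dev/null;  python3 go.py 512 -305 145 -3.6 14
```

```text
t 12.55 p [520.2 136.6 147.8] F [ 0.36  0.81 -0.82] w 55.7 g 63.8 q6 1.89 tilt [ 2.9e-03  7.0e-04 -1.0e+00]
yaw -3.5
row [-0.0315  0.0014  0.0002] [ 0.0002 -0.0001  0.0001] norm 0.032
```

```bash
python3 -m crank '[0.4,-0.0315,0.0014,0,0,0,0, 0.4,-0.0315,0.0014,0,0,0,0, 0.4,-0.0315,0.0014,0,0,0,0, 0.4,-0.0315,0.0014,0,0,0,0, 0.4,-0.0315,0.0014,0,0,0,0, 0.4,-0.0315,0.0014,0,0,0,0, 0.4,-0.0315,0.0014,0,0,0,0, 0.4,-0.0315,0.0014,0,0,0,0, 0.4,-0.0315,0.0014,0,0,0,0, 0.4,-0.0315,0.0014,0,0,0,0]' >/dev/null
python3 -m crank '[0.4,-0.0315,0.0014,0,0,0,0, 0.4,-0.0315,0.0014,0,0,0,0, 0.4,-0.0315,0.0014,0,0,0,0, 0.4,-0.0315,0.0014,0,0,0,0, 0.4,0,0,0,0,0,0, 0.4,0,0,0,0,0,0, 0.4,0,0,0,0,0,0]' >/dev/null;  python3 go.py 512 -305 60 -3.6 5
```

```text
t 14.25 p [ 512.  -304.3  145. ] F [-0.53 -0.69 -1.66] w 55.4 g 64.0 q6 1.1 tilt [-1.e-04  3.e-04 -1.e+00]
yaw -3.5
row [-0.0001  0.      0.017 ] [-0.     -0.0001  0.0004] norm 0.017
```

```bash
python3 -m crank '[0.4,0,0,0.01,0,0,0, 0.4,0,0,0.02,0,0,0, 0.4,0,0,0.025,0,0,0, 0.4,0,0,0.02,0,0,0, 0.4,0,0,0.01,0,0,0, 0.4,0,0,0.005,0,0,0, 0.4,0,0,0.003,0,0,0, 0.4,0,0,0.003,0,0,0, 0.4,0,0,0.002,0,0,0, 0.4,0,0,0,0,0,0]' >/dev/null
python3 -m crank '[0.4,0,0,0,0,0,0, 0.4,0,0,0,0,0,0]' >/dev/null;python3 go.py;  python3 -m crank '[0.4,0,0,0.001,0,0,0, 0.4,0,0,0,0,0,0]'>/dev/null;  python3 go.py; python3 -m crank '[0.4,0,0,0.001,0,0,0, 0.4,0,0,0,0,0,0]'>/dev/null;  python3 go.py
```

```text
t 15.45 p [ 512.1 -305.1   47.2] F [-0.27  0.4  -1.11] w 55.2 g 64.0 q6 1.09 tilt [ 4.e-04 -2.e-04 -1.e+00]
t 15.65 p [ 511.9 -304.9   45.8] F [ 0.01  0.08 -2.92] w 55.1 g 64.0 q6 1.09 tilt [-1.e-04  1.e-04 -1.e+00]
t 15.85 p [ 512.  -305.    45.3] F [-0.78 -0.05  2.46] w 55.2 g 64.1 q6 1.09 tilt [ 3.e-04 -2.e-04 -1.e+00]
```

```bash
python3 -m crank '[0.9,0,0,0,0,0,0, 0.9,0,0,0,0,0,0, 0.9,0,0,0,0,0,0, 0.9,0,0,0,0,0,0, 0.9,0,0,0,0,0,0]' >/dev/null;  python3 go.py;  python3 -m crank '[0.9,0,0,-0.01,0,0,0, 0.9,0,0,-0.02,0,0,0, 0.9,0,0,-0.03,0,0,0, 0.9,0,0,-0.04,0,0,0, 0.9,0,0,-0.04,0,0,0, 0.9,0,0,-0.04,0,0,0]'>/dev/null;  python3 go.py 208 -509 253 -67.8 10
```

```text
t 16.35 p [ 512.  -305.    44.9] F [ 0.56  0.62 -0.23] w 76.7 g 0.0 q6 1.09 tilt [ 1.e-04 -0.e+00 -1.e+00]
t 16.95 p [ 511.6 -304.8  227.4] F [ 1.51 -0.96  0.03] w 76.5 g 0.0 q6 1.09 tilt [ 6.e-04 -4.e-04 -1.e+00]
yaw -3.5
row [-0.0353 -0.0155 -0.0026] [ 1.000e-04 -0.000e+00  1.122e-01] norm 0.039
```

```bash
python3 -m crank '[0.9,-0.035,-0.0155,-0.0026,0,0,0.11, 0.9,-0.035,-0.0155,-0.0026,0,0,0.11, 0.9,-0.035,-0.0155,-0.0026,0,0,0.11, 0.9,-0.035,-0.0155,-0.0026,0,0,0.11, 0.9,-0.035,-0.0155,-0.0026,0,0,0.11, 0.9,-0.035,-0.0155,-0.0026,0,0,0.11, 0.9,-0.035,-0.0155,-0.0026,0,0,0.11, 0.9,-0.035,-0.0155,-0.0026,0,0,0.11, 0.9,-0.035,-0.0155,-0.0026,0,0,0.11, 0.9,0,0,0,0,0,0]'>/dev/null
python3 - <<'E'
from plant import capture
from h import *
c=capture("top");im=c["image"];hsv=cv2.cvtColor(im,cv2.COLOR_RGB2HSV).astype(int)
for r in rect(c,(hsv[:,:,2]>150)&(hsv[:,:,1]<50),60):
    if abs(r[2])<420 and 200<r[1]<650: print(*r)
s=capture("scene")["image"]
cv2.imwrite("pics/end.png",np.hstack([cv2.resize(im,(400,300)),cv2.resize(s,(400,300))])[:,:,::-1])
E
```

```text
[247. 223.] 447.7 11.9 58.1 57.3 61.6 447.6 11.8
[379. 199.] 511.7 -305.5 54.2 53.8 86.8 512.1 -305.4
[128. 186.] 531.1 305.6 52.7 54.0 75.2 531.0 305.6
```

View pics/end.png

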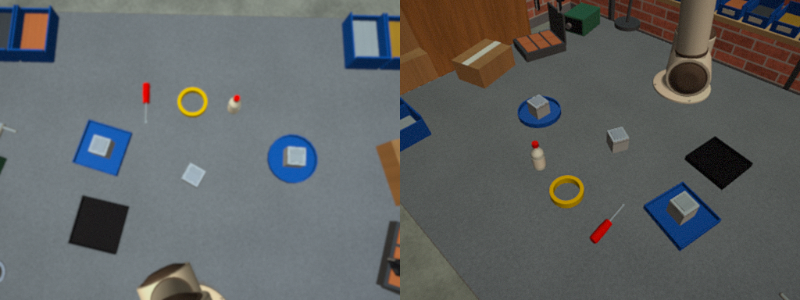

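Both views show the full tin upright in the square tray (left view, 101,146) and the empty tin upright in the round tray (295,156). Tin B is still at its start (193,174), and the bottle, tape and screwdriver are where they were.

```bash
python3 -c "
from plant import finish_job
print(finish_job())"
```

```text
the job is handed in; nothing more can be done
None
```

The job is handed in: the full tin (about 0.66 kg) is in the square tray and the empty one (about 0.17 kg) in the round tray; the third, half-used by elimination and not weighed, was never moved, and the bottle, tape roll and screwdriver were left alone.

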